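# Roll the knurled wheel until the gap gauge stands at its marker

## Robot

A 7-joint arm with a two-finger parallel gripper is mounted at the origin on a cart in front of the work surface, level with it; the furniture and walls round the work are solid. World frame = base frame: x ahead of the robot, y to its left, z up, the work surface at z = 0. Lengths are in m, angles in rad, forces in N, time in s.
With the tool pointing down it reaches from about 0.4 to 0.875 m from the base axis. Payload 6.5 kg.
Tool frame: the origin (TCP) lies between the finger pads; the fingertips stand robot.nose_length ahead of it and the grasp point (between the pads) lies 5 mm behind it (robot.nose_length is the distance from the TCP to the fingertips, in m); z points along the fingers, y is the line along which they close (so a half turn about z gives the same grasp; the last joint's range is limited). The gripper opens to 88 mm and grips with 3 to 60 N. Pads are 18 mm wide; open, the fingers measure 123 mm over their backs; the gripper's body (75 mm by 187 mm) begins 45 mm behind the grasp point.
Start: joints at [1.234, 0.536, -0.004, 1.538, 0.003, 1.067, -0.071], TCP at [0.174, -0.626, 0.253] pointing down, gripper open.
Joint ranges: [-2.7, 2.7], [-0.37, 2.16], [-1.27, 1.26], [0.24, 2.4], [-1.31, 4.45], [0.19, 1.91], [-2.76, 2.76]. Speed limits (rad/s): [2.39, 2.39, 3.14, 3.14, 3.14, 3.14, 3.14].

## Interface

Orientations are given as [roll, pitch, yaw] about the fixed x, y, z axes, in that order (R = Rz(yaw) Ry(pitch) Rx(roll)).
In Python, from cell import robot, optics gives the robot as it stands.
- The arm moves only by the tool play_rows, never from a script. Its argument "moves" is a list of rows, each a list of 2 entries, a list of its own where there are three numbers: the shift along the tool's x, y, z in cm, then the turn, a rotation vector about the tool's x, y, z in rad. A call has 1 to 12 rows; each row shifts and turns the commanded pose from where the row before left it, along the tool's axes as they then stand; what a row does not reach is not made up. A row lasts 1/8 s, in which the tool goes at most 62.5 mm and 10.7 degrees, less where a joint would pass 70% of its speed; a pose out of reach is approached as far as the arm can. A call with a gripper value outside its range is refused whole. "jaw" is the closure, from 0 (fully open) to 1 (shut), set as the call begins (left out, the last holds). The fingers move at their own pace and stop on an object; the grip force is fixed at half the most. Time passes only in rows, so rows that do not move let the fingers close. It gives the time, the measured TCP pose, the force, the opening and the grip force at its end, in the units of the state.
- robot.get_obs(): the state, without advancing time (a new reading comes with each control period).
- optics.camera(name): name is "side" or "top" or "wrist"; returns the picture (420x560x3 uint8, red, green, blue); there is no depth.
- optics.camera_info(name): a dict with "camera_matrix" (3x3 intrinsics, pixels), "R" (3x3) and "t" (3): a world point X has camera coordinates R X + t; the wrist camera has in their place "tool_from_camera" (4x4, takes a point from camera to tool coordinates, whose origin is the TCP and whose axes are the flange's). Camera axes: x right, y down, z forward; pixel columns grow to the right and rows downward; lengths in m; the calibration is good to about 2 mm. A picture is of the moment at which its call begins: read the wrist's pose just before it. camera_info takes no time and is no camera call.
- robot.hand_in(): hands the job in; it is judged then, once.
Trained networks look in the newest picture that a camera, given by its name, has taken for a name from the list of things; names that differ only in an ending like _2 or _b are one class to them, and where a whole thing is asked for, a point or a joint stands for the part that bears it (a point fixed in the world has none). Each returns a list of dicts, best first, with "p" (0 to 1); they miss things now and then, are a little off and sometimes report something else, mostly with a low value. They report only what shows in the picture. A call takes as long as a camera call. They do not tell look-alikes from the thing itself.
- optics.recognise(thing, camera): "xy" ([column, row] in pixels, amid what is visible of it).
- optics.masks_of(thing, camera): "region" (420x560 bool, what is visible of it) and "xy" ([column, row] in pixels, amid what is visible of it).
- optics.mark_of(thing, camera): "xy" ([column, row] in pixels: a listed point, or the origin of a listed thing).
The state is a dict: "clock": time; "qpos": joint angles; "joint_velocities": joint speeds; "joint_torque": joint torques, N m; "position": TCP position; "tool_rot": TCP orientation; "wrist_force": force on the tool from outside, world axes, zero at the start; "torque": the same for the moment, N m; "opening": finger opening in m; "grasp_force": force on a finger pad.
Only numpy, scipy, OpenCV 4.12 (cv2) and the standard library are available. Lean on these libraries where they do the work, as an engineer would, in place of code of your own. Each camera call takes 0.05 s, during which the arm holds its last target. There are 200 camera calls.

## Task

Set the bench gap gauge for the next batch of pendants: lay a fingertip (or the closed fingertips) lightly on top of its knurled wheel and roll it, in as many strokes as it takes, until the gap has closed so far that the sliding jaw's pointer stands exactly opposite the marker's point on the scale. Move the jaw by the wheel alone: do not push the jaw or the marker, do not pinch the wheel or press it hard, and leave the spool, the bead jar and the tape roll where they stand. Finish with the hand clear of everything.

Things in the scene. Friction and masses are not known exactly. Their poses are not given: they have to be found in the camera images.
- gauge: Gap gauge, fixed to the worktop: grey base 90 x 210 x 10 mm; origin under its centre. y runs along it from the wheel end to the fixed-jaw end, z up; its scale side (-x) faces the robot at yaw 0. Steel fixed jaw: inner face at y = 85 mm, top at z = 46 mm. Wheel housing 33 x 72 mm, centred at x = 0, y = -55 mm, top at z = 50 mm. Nothing is higher than the wheel (66 mm).
- wheel: Knurled brass wheel, 52 mm in diameter, 14 mm wide, upright in the housing, axle parallel to gauge x; origin at its centre, (0, -55, 40) mm in the gauge's frame; this frame turns with it. Dragging its top towards the fixed jaw (gauge +y) moves the sliding jaw the same way and closes the gap; back opens it. 26 mm of rim (1 rad) moves the jaw 4 mm. Turns easily, stays where left.
- wheel_near: The flat side of the wheel that looks to the gauge's -x (scale side), a disc of 47 mm diameter; origin at the wheel's centre. Pressing on both flat sides at once is pinching.
- wheel_far: The flat side of the wheel that looks to the gauge's +x, a disc of 47 mm diameter; origin at the wheel's centre.
- wheel_top (a point): Top of the wheel's rim, 66 mm above the worktop, 16 mm above the housing; does not turn with the wheel; axes as the gauge. Wheel and sliding jaw ride on one sprung bar: pressed from above, both sink, about 1 mm for each 1.5 N, to a stop 4 mm lower, and rise again when let go; sinking 2 to 3 mm gives good traction (rolling takes under 1 N). More than 25 N is too hard.
- jaw: Sliding jaw, steel block 44 x 30 mm, top at z = 46 mm, on the rail between housing and fixed jaw. Slides along gauge y, from 6 mm on the open side of its start to 30 mm on the closed side; only the wheel may move it. Origin at the height of the worktop, 10 mm to the scale side (-x) of the block's middle.
- jaw_tip (a point): Tip of the dark pointer on the jaw's scale side, 37 mm above the worktop; points to gauge -x across the scale bar. Axes as the gauge. At the start it is at y = 30 mm in the gauge's frame, 9 to 23 mm short (-y) of the marker's point.
- mark_tip (a point): Tip of the dark point of the marker, a small steel rider (14 mm wide) clamped on the outer edge of the scale bar; the point looks to gauge +x, towards the jaw's pointer. 37 mm above the worktop, axes as the gauge. The jaw is set when both tips have the same y in the gauge's frame; they are then 1 mm apart in x.
- spool: Bystander: white spool of gold wire, 43 mm in diameter, 22 mm high, standing loose; origin under its centre.
- bead_jar: Bystander: small glass jar of red beads with a black lid, 38 mm in diameter, 46 mm high, standing loose; origin under its centre.
- tape: Bystander: roll of purple tape lying flat, 62 mm in diameter, 19 mm high, loose; origin under its centre.
There are look-alikes about, which are no part of the job. Of the things that look like the gauge, the largest one is meant.

How it is judged:
By the outcome, as a careful person would: the job done as asked, in the order asked, and still so for the second after the job is handed in, with the robot touching nothing.
It also fails if it takes over 58 s, if anything falls off the work surface, if the arm or the gripper's body presses on something with over 40 N, if the wrist force passes 120 N, or if a joint passes its speed limit or range.

## Working session

There is one attempt and no reset: what is moved stays moved. The work goes in short steps, Python scripts to look and compute and a tool call to move; the robot and the scene stay as the last step left them, time stands still between calls to the robot, and variables do not carry over. Pictures are saved under pics/ and viewed, at most 10 in all, crops included, and the job is handed in when it is done.

Besides the shell and the picture viewer there is one more tool, called after "Call:" as a command line: name --argument value ..., lists and objects as JSON in quotes. play_rows: Moves the arm, as the interface text tells. Its arguments: {"type":"object","properties":{"moves":{"type":"array","items":{"type":"array"}},"jaw":{"type":"number"}},"required":["moves"]}

```bash
mkdir -p pics; ls; python3 - <<'E'
from cell import robot, optics
import cv2, numpy as np
o=robot.get_obs(); print(o, robot.nose_length)
ims=[]
for c in ("top","side"):
    im=optics.camera(c); cv2.imwrite(f"pics/{c}0.png",im[:,:,::-1])
    i=optics.camera_info(c); print(c,i)
    for th in ("gauge","wheel","wheel_top","jaw_tip","mark_tip","spool","bead_jar","tape"):
        print(th,[(np.round(d["xy"],1).tolist(),round(d["p"],2)) for d in optics.mark_of(th,c)][:4])
print(optics.camera_info("wrist"))
E
```

```text
pics
{'clock': 0.0, 'qpos': array([ 1.23380538,  0.53716265, -0.0044391 ,  1.53887784,  0.00261631,
        1.06730943, -0.07121277]), 'joint_velocities': array([ 0.0006294 ,  0.00182428,  0.00145783, -0.0003303 ,  0.00024388,
        0.00125523, -0.00065874]), 'joint_torque': array([ 1.33242957e-03, -5.70969093e+01,  9.91300307e-01, -2.51598716e+01,
       -5.62814379e-02,  1.79897225e-02,  1.50928104e-04]), 'position': array([ 0.17369047, -0.62574003,  0.25183951]), 'tool_rot': array([-3.13984687e+00,  1.42518802e-04,  2.70858541e-01]), 'wrist_force': array([0.2645734 , 0.58852711, 0.65648441]), 'torque': array([-0.03076365, -0.02333002, -0.02505232]), 'grasp_force': 0.0, 'opening': 0.08837458548583939} 0.014
top {'camera_matrix': array([[408.29469558,   0.        , 284.22322355],
       [  0.        , 408.29469558, 204.7276382 ],
       [  0.        ,   0.        ,   1.        ]]), 'R': array([[ 0.02679849, -0.99954136,  0.01410351],
       [-0.99615238, -0.02787996, -0.08308521],
       [ 0.08344031, -0.01182269, -0.99644264]]), 't': array([-0.01423863,  0.52007012,  0.95131924])
[... 1393 characters left out ...]
[215.7, 119.3], 0.53), ([258.7, 198.7], 0.47), ([345.9, 205.2], 0.44)]
spool [([204.4, 195.5], 0.55)]
bead_jar [([204.0, 264.7], 0.85)]
tape [([235.0, 338.2], 0.75)]
{'camera_matrix': array([[299.13956776,   0.        , 277.96822292],
       [  0.        , 299.13956776, 208.67420367],
       [  0.        ,   0.        ,   1.        ]]), 'tool_from_camera': array([[-1.00415757e-03, -9.55732244e-01, -2.94236077e-01,
         7.64575506e-02],
       [ 9.99999411e-01, -8.38520270e-04, -6.89093334e-04,
         5.61377164e-04],
       [ 4.11865805e-04, -2.94236596e-01,  9.55732523e-01,
        -1.32084714e-01],
       [ 0.00000000e+00,  0.00000000e+00,  0.00000000e+00,
         1.00000000e+00]])}
```

View pics/top0.png

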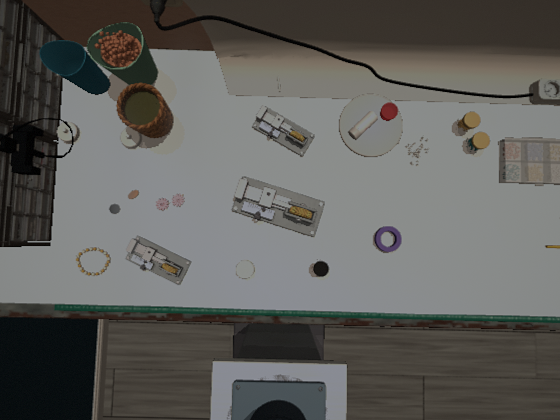

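```bash
cat > h.py <<'E'
from cell import robot, optics
import cv2, numpy as np
from scipy.spatial.transform import Rotation as Ro
def cam(c):
    i=optics.camera_info(c); K=i["camera_matrix"]
    if c!="wrist": return K,i["R"],i["t"]
    o=robot.get_obs(); T=np.eye(4); T[:3,:3]=Ro.from_euler("xyz",o["tool_rot"]).as_matrix(); T[:3,3]=o["position"]
    M=np.linalg.inv(T@i["tool_from_camera"]); return K,M[:3,:3],M[:3,3]
def at_z(uv,z,C):
    K,R,t=C; d=R.T@np.linalg.solve(K,[uv[0],uv[1],1]); o=-R.T@t
    return o+d*(z-o[2])/d[2]
def proj(X,C):
    K,R,t=C; p=K@(R@np.asarray(X)+t); return p[:2]/p[2]
E
python3 - <<'E'
from h import *
for c,L in (("top",dict(gauge=[(278.3,208.5,0),(286.3,130.9,0),(158,259.4,0)],wt=[(301.2,211.7,.066),(295.1,133.2,.066)],jt=[(263,214.6,.037),(257.4,212,.037)],mt=[(258.8,210.2,.037)],spool=[(247.9,263.8,0)],jar=[(319.3,268.4,0)],tape=[(387.3,239.1,0)])),
 ("side",dict(gauge=[(350.1,227.5,0),(222.3,131.1,0),(266.9,221.4,0)],wt=[(257.4,232,.066),(344.6,226,.066)],jt=[(261.5,203.7,.037)],mt=[(258.7,198.7,.037)],spool=[(204.4,195.5,0)],jar=[(204,264.7,0)],tape=[(235,338.2,0)]))):
  C=cam(c)
  for k,v in L.items(): print(c,k,[np.round(at_z(p[:2],p[2],C),3).tolist() for p in v])
E
```

```text
top gauge [[0.512, 0.014, 0.0], [0.705, -0.0, 0.0], [0.382, 0.299, 0.0]]
top wt [[0.502, -0.038, 0.066], [0.683, -0.02, 0.066]]
top jt [[0.494, 0.049, 0.037], [0.5, 0.062, 0.037]]
top mt [[0.504, 0.059, 0.037]]
top spool [[0.377, 0.083, 0.0]]
top jar [[0.371, -0.089, 0.0]]
top tape [[0.445, -0.253, 0.0]]
side gauge [[0.71, -0.004, 0.0], [0.398, 0.305, 0.0], [0.517, 0.019, 0.0]]
side wt [[0.499, -0.045, 0.066], [0.685, -0.036, 0.066]]
side jt [[0.506, 0.044, 0.037]]
side mt [[0.5, 0.058, 0.037]]
side spool [[0.365, 0.096, 0.0]]
side jar [[0.378, -0.088, 0.0]]
side tape [[0.452, -0.249, 0.0]]
```

The top picture shows three gauges. The largest has its centre near (278, 207), with the wheel at about (301, 212) on the right and the jaw and scale on the left. The spool (245, 269), the jar (320, 268) and the tape (388, 239) all stand clear of it. I'll move over the gauge with the fingers closed and the wrist camera on the scale side.

Call:
play_rows --jaw 1 --moves '[[[4.16,-4.4,0.4],[0,0,0]],[[4.16,-4.4,0.4],[0,0,0]],[[4.16,-4.4,0.4],[0,0,0]],[[4.16,-4.4,0.4],[0,0,0]],[[4.16,-4.4,0.4],[0,0,0]],[[4.16,-4.4,0.4],[0,0,0]],[[4.16,-4.4,0.4],[0,0,0]],[[4.16,-4.4,0.4],[0,0,0]],[[4.16,-4.4,0.4],[0,0,0]],[[4.16,-4.4,0.4],[0,0,0]],[[4.16,-4.4,0.4],[0,0,0]],[[4.16,-4.4,0.4],[0,0,0]]]'

```text
clock: 2.4
position: [0.5146, 0.0176, 0.2049]
tool_rot: [3.141, -0.001, 0.27]
wrist_force: [1.1, -1.2, -0.2]
opening: 0.0006
grasp_force: 0.0
```

Call:
play_rows --moves '[[[0,0,0],[0,0,-0.18]],[[0,0,0],[0,0,-0.18]],[[0,0,0],[0,0,-0.18]],[[0,0,0],[0,0,-0.18]],[[0,0,0],[0,0,-0.18]],[[0,0,0],[0,0,-0.18]],[[0,0,0],[0,0,-0.18]],[[0,0,0],[0,0,-0.18]],[[0,0,0],[0,0,-0.18]],[[0,0,0],[0,0,-0.18]],[[0,0,0],[0,0,-0.18]],[[0,0,0],[0,0,-0.18]]]'

```text
clock: 3.9
position: [0.5137, 0.0158, 0.2048]
tool_rot: [-3.142, 0.0, 2.436]
wrist_force: [-0.3, 0.3, -0.3]
opening: 0.0006
grasp_force: 0.0
```

Call:
play_rows --moves '[[[0,0,0],[0,0,-0.17]],[[0,0,0],[0,0,-0.17]],[[0,0,0],[0,0,-0.1]],[[0,0,0],[0,0,0]]]'

```text
clock: 4.4
position: [0.5137, 0.0158, 0.2047]
tool_rot: [3.141, -0.0, 2.869]
wrist_force: [-0.4, 0.5, 0.2]
opening: 0.0006
grasp_force: 0.0
```

```bash
python3 - <<'E'
from h import *
o=robot.get_obs(); print(o["clock"],o["position"],o["tool_rot"],o["qpos"],o["opening"],o["wrist_force"])
C=cam("wrist"); im=optics.camera("wrist"); cv2.imwrite("pics/w1.png",im[:,:,::-1])
for th,z in (("gauge",0),("wheel",.04),("wheel_top",.066),("jaw_tip",.037),("mark_tip",.037),("jaw",0)):
    for d in optics.mark_of(th,"wrist")[:3]: print(th,round(d["p"],2),np.round(d["xy"],1),np.round(at_z(d["xy"],z,C),4))
E
```

```text
4.4 [0.51370309 0.01576718 0.20468149] [ 3.14141722e+00 -6.79795228e-05  2.86932985e+00] [ 0.5742073   0.52713495 -0.89569427  1.90123252  0.50176867  0.95467852
  0.74213775] 0.0005777925259086711 [-0.39787035  0.51319655  0.20847651]
gauge 0.77 [278.2 191.3] [0.5205 0.0139 0.    ]
wheel 0.61 [283.2 332.7] [ 0.6791 -0.0244  0.04  ]
wheel 0.57 [222.5 200.5] [ 0.5049 -0.0413  0.04  ]
wheel_top 0.76 [223.  204.4] [ 0.503  -0.0353  0.066 ]
wheel_top 0.6 [284.4 339.7] [ 0.6674 -0.0203  0.066 ]
jaw_tip 0.58 [310.6 177.7] [0.5069 0.0518 0.037 ]
mark_tip 0.79 [314.7 175.7] [0.506  0.0563 0.037 ]
jaw 0.9 [307.9 193. ] [0.5317 0.0465 0.    ]
```

View pics/w1.png

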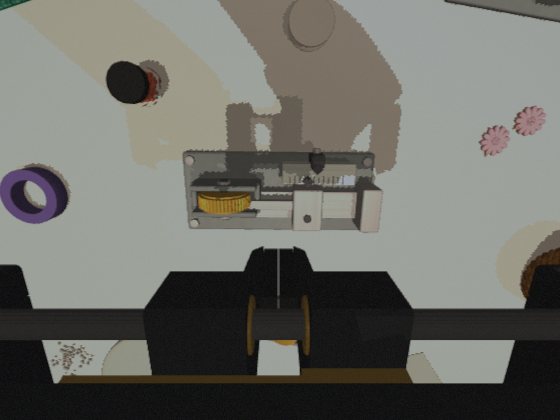

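The wrist view shows the gauge nearly aligned with the image. The wheel is at (223, 203), the jaw at (308, 205), the marker at (317, 160) and the closed fingers at the bottom. I'll go lower, above the wheel.

Call:
play_rows --moves '[[[-0.1,-1.35,2.3],[0,0,0]],[[-0.1,-1.35,2.3],[0,0,0]],[[-0.1,-1.35,2.3],[0,0,0]],[[-0.1,-1.3,2.3],[0,0,0]],[[0,0,0],[0,0,0]],[[0,0,0],[0,0,0]]]'

```text
clock: 5.5
position: [0.5038, -0.0358, 0.1135]
tool_rot: [3.141, 0.001, 2.871]
wrist_force: [-0.2, -1.1, 0.7]
opening: 0.0002
grasp_force: 0.0
```

```bash
cat >> h.py <<'E'
def look(name,box,s):
    im=optics.camera("wrist"); x0,y0,x1,y1=box
    cv2.imwrite(f"pics/{name}_full.png",im[:,:,::-1])
    cv2.imwrite(f"pics/{name}.png",cv2.resize(im[y0:y1,x0:x1,::-1],None,fx=s,fy=s,interpolation=cv2.INTER_CUBIC)); return im
E
python3 - <<'E'
from h import *
o=robot.get_obs(); print(o["clock"],o["position"],o["tool_rot"],o["wrist_force"])
C=cam("wrist"); im=look("w2",(180,80,540,300),2.2)
for th,z in (("gauge",0),("wheel",.04),("wheel_top",.066),("jaw_tip",.037),("mark_tip",.037),("jaw",0)):
    for d in optics.mark_of(th,"wrist")[:3]: print(th,round(d["p"],2),np.round(d["xy"],1),np.round(at_z(d["xy"],z,C),4))
E
```

```text
5.5 [ 0.50380401 -0.03581244  0.11353901] [3.14080052e+00 9.90636416e-04 2.87121597e+00] [-0.16020507 -1.10704071  0.73563043]
gauge 0.7 [340.2 213. ] [0.522  0.0146 0.    ]
wheel 0.8 [273.  226.4] [ 0.5041 -0.0399  0.04  ]
wheel_top 0.65 [274.1 239.4] [ 0.5036 -0.0387  0.066 ]
jaw_tip 0.76 [394.2 192.2] [0.5033 0.0507 0.037 ]
mark_tip 0.97 [405.4 190.8] [0.5044 0.0586 0.037 ]
jaw 0.78 [373.5 212.6] [0.5294 0.0424 0.    ]
jaw 0.43 [274.2 225.4] [ 0.5177 -0.0433  0.    ]
```

View pics/w2.png

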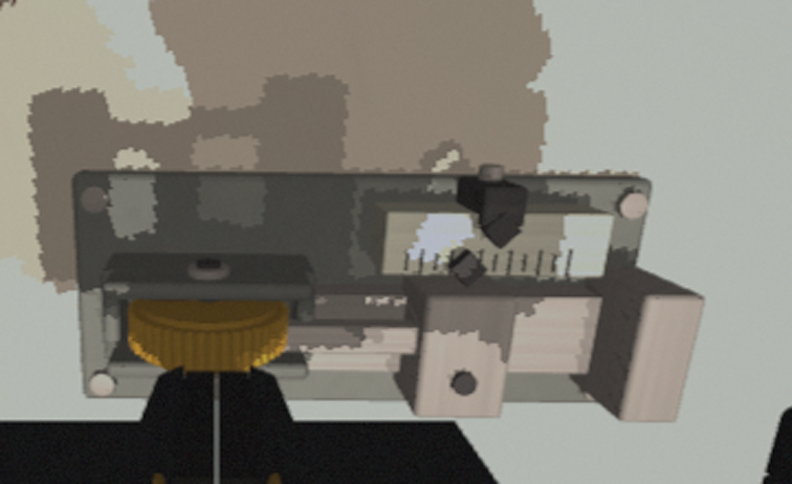

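In the crop, the jaw pointer's tip is at about (463, 248) and the marker's tip at about (499, 248), which is roughly 11.5 mm to go. The fingertip is over the wheel and about 14 mm wide along the gauge's y. I'll go to the start of the first stroke, just above the wheel.

Call:
play_rows --moves '[[[0,-0.7,1.6],[0,0,0]],[[0,-0.7,1.6],[0,0,0]],[[0,0,0],[0,0,0]],[[0,0,0],[0,0,0]]]'

```text
clock: 6.35
position: [0.4992, -0.05, 0.0804]
tool_rot: [3.142, -0.001, 2.871]
wrist_force: [0.3, 1.8, 0.6]
opening: 0.0005
grasp_force: 0.0
```

Call:
play_rows --moves '[[[0,0,0.1],[0,0,0]],[[0,0,0.1],[0,0,0]],[[0,0,0],[0,0,0]]]'

```text
clock: 6.72
position: [0.4996, -0.0498, 0.0789]
tool_rot: [3.141, 0.0, 2.871]
wrist_force: [-0.1, 1.2, 2.4]
opening: 0.0007
grasp_force: 0.9
```

Call:
play_rows --moves '[[[0,0,0.1],[0,0,0]],[[0,0,0.1],[0,0,0]],[[0,0,0],[0,0,0]]]'

```text
clock: 7.1
position: [0.4996, -0.0501, 0.0768]
tool_rot: [-3.142, 0.0, 2.871]
wrist_force: [-1.0, 0.2, 4.6]
opening: 0.0005
grasp_force: 2.3
```

Call:
play_rows --moves '[[[0,0.3,-0.05],[0,0,0]],[[0,0.3,0],[0,0,0]],[[0,0.3,0],[0,0,0]],[[0,0.3,0],[0,0,0]],[[0,0.3,0],[0,0,0]],[[0,0.3,0],[0,0,0]],[[0,0.3,0],[0,0,0]],[[0,0.3,0],[0,0,0]],[[0,0,0],[0,0,0]]]'

```text
clock: 8.22
position: [0.5062, -0.0263, 0.0773]
tool_rot: [3.141, 0.001, 2.871]
wrist_force: [2.1, 0.1, 4.2]
opening: 0.0005
grasp_force: 2.0
```

Call:
play_rows --moves '[[[0,0,-0.5],[0,0,0]],[[0,0,-0.5],[0,0,0]],[[0,0,0],[0,0,0]],[[0,0,0],[0,0,0]]]'

```text
clock: 8.72
position: [0.5055, -0.0272, 0.0871]
tool_rot: [-3.141, -0.0, 2.871]
wrist_force: [-0.8, 0.1, -0.3]
opening: 0.0002
grasp_force: 0.0
```

```bash
python3 - <<'E'
from h import *
o=robot.get_obs(); print(o["clock"],o["position"],o["tool_rot"],o["wrist_force"])
C=cam("wrist"); im=look("w3",(220,120,500,300),2.8)
y=np.array([-np.sin(o["tool_rot"][2]-np.pi),np.cos(o["tool_rot"][2]-np.pi)])
for th,z in (("wheel_top",.066),("jaw_tip",.037),("mark_tip",.037)):
    for d in optics.mark_of(th,"wrist")[:3]: X=at_z(d["xy"],z,C); print(th,round(d["p"],2),np.round(d["xy"],1),np.round(X,4),round(X[:2]@y,4))
E
```

```text
8.725 [ 0.50551428 -0.02715401  0.08706527] [-3.14134257e+00 -4.93869688e-04  2.87060744e+00] [-0.81729929  0.09108566 -0.31409662]
wheel_top 0.57 [258.4 261.2] [ 0.505  -0.0389  0.066 ] 0.0977
jaw_tip 0.58 [399.5 203.5] [0.504  0.0529 0.037 ] 0.1859
mark_tip 0.91 [406.2 204.3] [0.5057 0.0569 0.037 ] 0.1902
```

View pics/w3.png

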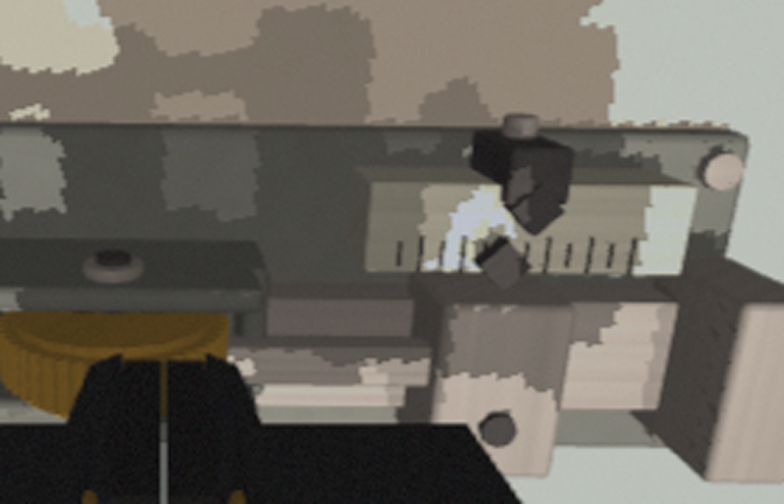

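Pointer tip at crop (499, 236), marker tip at (537, 235), so about 8.2 mm is left. The stroke worked, moving the jaw about 3.6 mm. I'll make two more.

Call:
play_rows --moves '[[[0,-1.2,0],[0,0,0]],[[0,-1.2,0],[0,0,0]],[[0,0,0.7],[0,0,0]],[[0,0,0.15],[0,0,0]],[[0,0,0.15],[0,0,0]],[[0,0,0],[0,0,0]]]'

```text
clock: 9.68
position: [0.4996, -0.0498, 0.0773]
tool_rot: [3.142, 0.0, 2.871]
wrist_force: [-1.1, -0.6, 3.7]
opening: 0.0006
grasp_force: 2.0
```

Call:
play_rows --moves '[[[0,0.3,0],[0,0,0]],[[0,0.3,0],[0,0,0]],[[0,0.3,0],[0,0,0]],[[0,0.3,0],[0,0,0]],[[0,0.3,0],[0,0,0]],[[0,0.3,0],[0,0,0]],[[0,0.3,0],[0,0,0]],[[0,0.3,0],[0,0,0]],[[0,0,0],[0,0,0]],[[0,0,-0.5],[0,0,0]],[[0,0,-0.5],[0,0,0]]]'

```text
clock: 11.05
position: [0.5048, -0.0271, 0.087]
tool_rot: [-3.141, -0.002, 2.871]
wrist_force: [-0.2, 0.2, -0.6]
opening: 0.0004
grasp_force: 0.0
```

Call:
play_rows --moves '[[[0,-1.2,0],[0,0,0]],[[0,-1.2,0],[0,0,0]],[[0,0,0.7],[0,0,0]],[[0,0,0.15],[0,0,0]],[[0,0,0.15],[0,0,0]],[[0,0,0],[0,0,0]]]'

```text
clock: 11.8
position: [0.4995, -0.0498, 0.0773]
tool_rot: [-3.142, 0.0, 2.871]
wrist_force: [0.4, -1.1, 3.0]
opening: 0.0007
grasp_force: 2.1
```

Call:
play_rows --moves '[[[0,0.3,0],[0,0,0]],[[0,0.3,0],[0,0,0]],[[0,0.3,0],[0,0,0]],[[0,0.3,0],[0,0,0]],[[0,0.3,0],[0,0,0]],[[0,0.3,0],[0,0,0]],[[0,0.2,0],[0,0,0]],[[0,0,0],[0,0,0]],[[0,0,-0.5],[0,0,0]],[[0,0,-0.5],[0,0,0]],[[0,0,0],[0,0,0]],[[0,0,0],[0,0,0]]]'

```text
clock: 13.3
position: [0.5045, -0.031, 0.0871]
tool_rot: [-3.141, -0.0, 2.871]
wrist_force: [0.7, -0.7, -0.5]
opening: 0.0005
grasp_force: 0.0
```

```bash
python3 - <<'E'
from h import *
o=robot.get_obs(); print(o["clock"],o["position"],o["tool_rot"],o["wrist_force"])
im=look("w4",(340,140,480,240),5.6)
E
```

```text
13.3 [ 0.50452375 -0.03095919  0.08708301] [-3.14145189e+00 -3.61402982e-04  2.87064817e+00] [ 0.73182338 -0.65802796 -0.45608418]
```

View pics/w4.png

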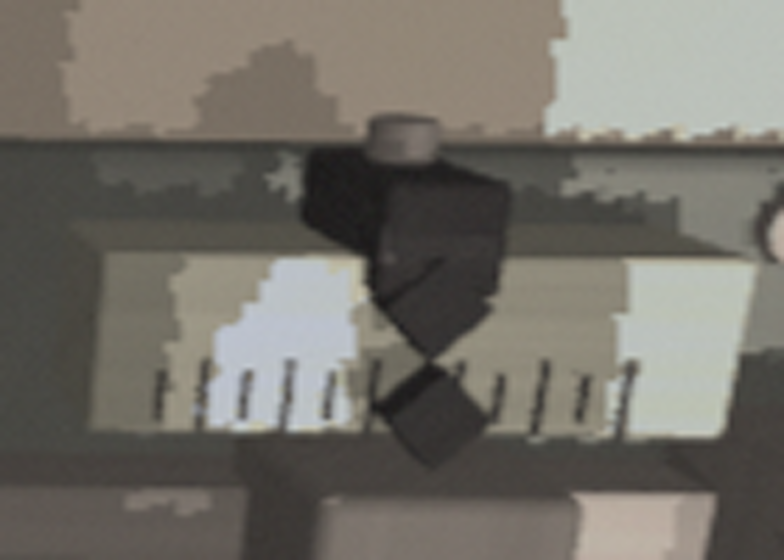

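Pointer and marker nearly meet at crop (430, 360). I'll shift the camera straight above the tips and measure finely.

Call:
play_rows --moves '[[[0,2.1,0],[0,0,0]],[[0,2.1,0],[0,0,0]],[[0,2.1,0],[0,0,0]],[[0,2.1,0],[0,0,0]],[[0,0,0.7],[0,0,0]],[[0,0,0.7],[0,0,0]],[[0,0,0],[0,0,0]],[[0,0,0],[0,0,0]],[[0,0,0],[0,0,0]]]'

```text
clock: 14.48
position: [0.5273, 0.0498, 0.0733]
tool_rot: [-3.142, 0.0, 2.87]
wrist_force: [0.3, 0.8, 0.1]
opening: 0.0002
grasp_force: 0.0
```

```bash
python3 - <<'E'
from h import *
o=robot.get_obs(); print(o["clock"],o["position"],o["tool_rot"],o["wrist_force"])
C=cam("wrist"); ims=[optics.camera("wrist") for _ in range(6)]
im=np.mean(ims,0).astype(np.uint8); cv2.imwrite("pics/w5_full.png",im[:,:,::-1])
for th in ("jaw_tip","mark_tip"):
    for d in optics.mark_of(th,"wrist")[:2]: X=at_z(d["xy"],.037,C); print(th,round(d["p"],2),np.round(d["xy"],1),np.round(X,4))
c=im[165:240,230:330]; cv2.imwrite("pics/w5.png",np.clip(cv2.resize(c[:,:,::-1],None,fx=8,fy=8,interpolation=cv2.INTER_CUBIC)*1.6,0,255).astype(np.uint8))
E
```

```text
14.475 [0.52730247 0.04976552 0.07332529] [-3.14157079e+00  1.74618496e-04  2.87025866e+00] [0.30974093 0.77220699 0.08410609]
jaw_tip 0.84 [285.5 208.2] [0.5053 0.0602 0.037 ]
mark_tip 0.65 [281.2 212.6] [0.5072 0.057  0.037 ]
```

View pics/w5.png

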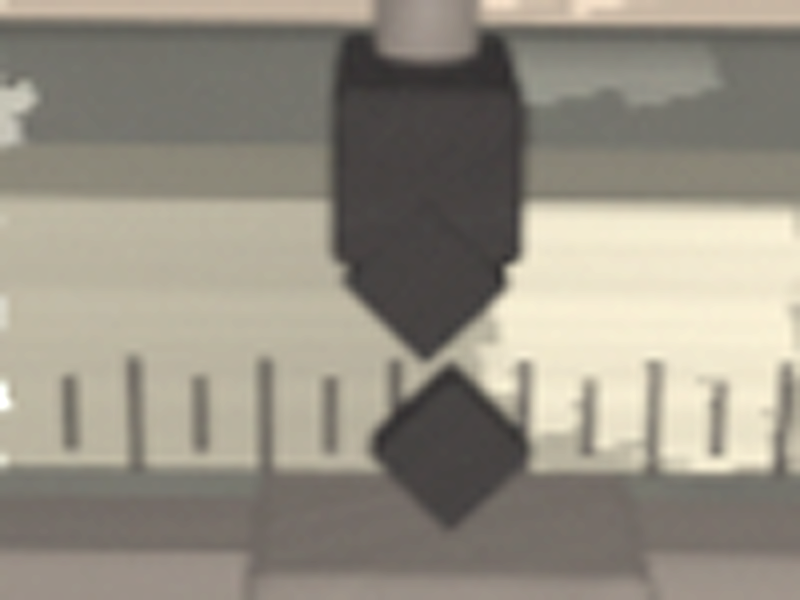

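From straight above, the marker's tip is at crop column 428 and the pointer's tip at 451. The jaw is therefore about 2.9 px (1.7 mm) too far towards closed. I'll roll back 10 mm at the rim and measure again with a subpixel script.

Call:
play_rows --moves '[[[0,0,-0.7],[0,0,0]],[[0,-1.7,-0.7],[0,0,0]],[[0,-3,0],[0,0,0]],[[0,-3,0],[0,0,0]],[[0,-1,0],[0,0,0]],[[0,0,0],[0,0,0]],[[0,0,0.7],[0,0,0]],[[0,0,0.15],[0,0,0]],[[0,0,0.15],[0,0,0]],[[0,0,0],[0,0,0]]]'

```text
clock: 16.12
position: [0.5042, -0.033, 0.0774]
tool_rot: [3.141, 0.0, 2.872]
wrist_force: [0.5, 0.3, 4.6]
opening: 0.0004
grasp_force: 2.1
```

Call:
play_rows --moves '[[[0,-0.2,0],[0,0,0]],[[0,-0.2,0],[0,0,0]],[[0,-0.2,0],[0,0,0]],[[0,-0.2,0],[0,0,0]],[[0,-0.2,0],[0,0,0]],[[0,0,0],[0,0,0]],[[0,0,-0.5],[0,0,0]],[[0,0,-0.5],[0,0,0]]]'

```text
clock: 17.12
position: [0.5008, -0.0435, 0.0872]
tool_rot: [-3.141, -0.001, 2.871]
wrist_force: [-0.6, 0.1, -0.4]
opening: 0.001
grasp_force: 0.0
```

Call:
play_rows --moves '[[[0,2.5,0],[0,0,0]],[[0,2.5,0],[0,0,0]],[[0,2.5,0],[0,0,0]],[[0,2.2,0.4],[0,0,0]],[[0,0,1.0],[0,0,0]],[[0,0,0],[0,0,0]],[[0,0,0],[0,0,0]],[[0,0,0],[0,0,0]]]'

```text
clock: 18.12
position: [0.5272, 0.0493, 0.0733]
tool_rot: [-3.141, 0.0, 2.87]
wrist_force: [0.4, -0.2, -0.3]
opening: 0.0004
grasp_force: 0.0
```

```bash
cat > m.py <<'E'
from h import *
def mids(g,r0,r1,c):   # dark-run midpoints, half-level edges, subpixel
    out=[]
    for r in range(r0,r1):
        row=g[r]; th=(row[int(c)-2:int(c)+3].min()+np.median(row[int(c)-25:int(c)+25]))/2
        i=j=int(c)
        if row[i]>th: continue
        while row[i]<th: i-=1
        while row[j]<th: j+=1
        l=i+(row[i]-th)/(row[i]-row[i+1]); q=j-(row[j]-th)/(row[j]-row[j-1]); out.append((r,(l+q)/2,q-l))
    return np.array(out)
def shoot(name):
    im=np.mean([optics.camera("wrist") for _ in range(6)],0).astype(np.uint8)
    cv2.imwrite(f"pics/{name}_full.png",im[:,:,::-1])
    cv2.imwrite(f"pics/{name}.png",np.clip(cv2.resize(im[165:240,230:330,::-1],None,fx=8,fy=8,interpolation=cv2.INTER_CUBIC)*1.6,0,255).astype(np.uint8))
E
cat > t.py <<'E'
import sys; from m import *
o=robot.get_obs(); print(o["clock"],o["position"],o["tool_rot"][2]); shoot(sys.argv[1])
for n in ("w5",sys.argv[1]):
    g=cv2.imread(f"pics/{n}_full.png",0).astype(float)
    for r0,r1,c in ((201,209,283.5),(212,230,286)): print(n,np.round(mids(g,r0,r1,c),2).tolist())
E
python3 t.py w6
```

```text
18.125 [0.52723003 0.04925497 0.07331088] 2.8697211802814957
w5 [[201.0, 282.77, 18.71], [202.0, 282.76, 16.69], [203.0, 282.86, 14.91], [204.0, 282.95, 13.03], [205.0, 282.89, 10.87], [206.0, 282.84, 8.77], [207.0, 282.83, 6.81], [208.0, 282.74, 4.55]]
w5 [[212.0, 285.78, 5.26], [213.0, 285.7, 7.25], [214.0, 285.42, 9.84], [215.0, 284.95, 12.99], [216.0, 285.39, 14.11], [217.0, 285.64, 15.87], [218.0, 285.93, 18.27], [219.0, 285.72, 18.91], [220.0, 285.76, 19.42], [221.0, 285.83, 19.49], [222.0, 285.99, 19.17], [223.0, 286.33, 17.84], [224.0, 286.03, 15.81], [225.0, 285.92, 13.25], [226.0, 285.98, 11.0], [227.0, 285.84, 8.86], [228.0, 285.77, 6.82], [229.0, 285.76, 4.71]]
w6 [[201.0, 283.25, 18.43], [202.0, 283.21, 16.36], [203.0, 283.34, 14.64], [204.0, 283.39, 12.71], [205.0, 283.32, 10.6], [206.0, 283.35, 8.7], [207.0, 283.28, 6.64], [208.0, 283.27, 4.46]]
w6 [[212.0, 282.85, 7.87], [213.0, 283.39, 9.24], [214.0, 283.23, 9.83], [215.0, 283.15, 11.65], [216.0, 283.08, 13.61], [217.0, 283.06, 15.76], [218.0, 282.94, 17.31], [219.0, 282.9, 18.74], [220.0, 283.11, 19.17], [221.0, 283.21, 19.25], [222.0, 283.34, 18.52], [223.0, 283.2, 16.65], [224.0, 283.24, 15.15], [225.0, 283.21, 12.97], [226.0, 283.39, 10.48], [227.0, 283.29, 8.68], [228.0, 283.2, 6.6]]
```

View pics/w6.png

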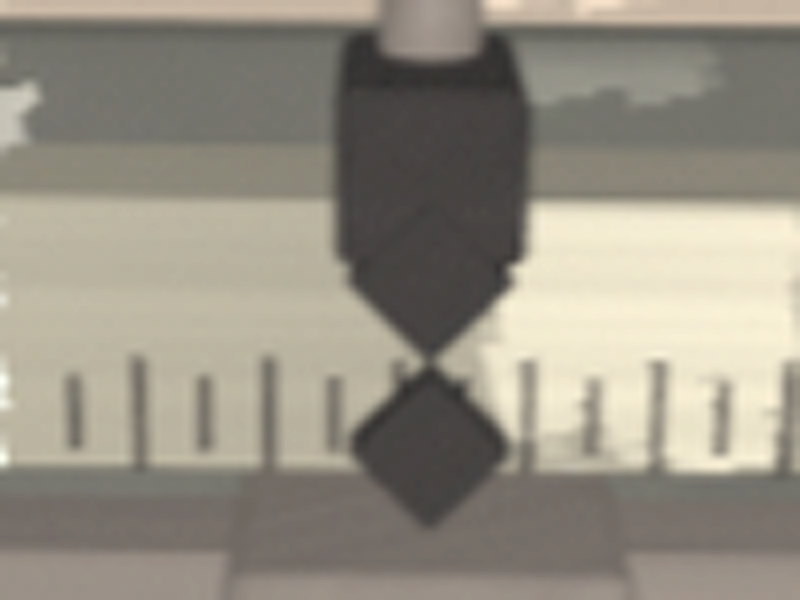

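Marker at column 283.3 and pointer at about 283.2, both tips near crop (430, 360), so they agree within about 0.1 mm. As a check I'll repeat the earlier oblique view, then another overhead view from higher up as the final retreat.

Call:
play_rows --moves '[[[0,0,-1.4],[0,0,0]],[[0,-2.8,0],[0,0,0]],[[0,-2.8,0],[0,0,0]],[[0,-2.8,0],[0,0,0]],[[0,0,0],[0,0,0]],[[0,0,0],[0,0,0]],[[0,0,0],[0,0,0]]]'

```text
clock: 19.3
position: [0.5052, -0.0294, 0.0876]
tool_rot: [3.141, 0.001, 2.873]
wrist_force: [0.6, -0.3, 0.3]
opening: 0.0001
grasp_force: 0.0
```

```bash
python3 - <<'E'
from h import *
o=robot.get_obs(); print(o["clock"],o["position"]); look("w7",(340,140,480,240),5.6)
E
```

```text
19.3 [ 0.50520851 -0.02939345  0.08758442]
```

Call:
play_rows --moves '[[[0,2.8,0],[0,0,0]],[[0,2.8,0],[0,0,0]],[[0,2.8,0],[0,0,0]],[[0,0,1.4],[0,0,0]],[[0,0,0],[0,0,0]],[[0,0,0],[0,0,0]],[[0,0,0],[0,0,0]]]'

```text
clock: 20.23
position: [0.5272, 0.0492, 0.0733]
tool_rot: [-3.141, 0.0, 2.87]
wrist_force: [0.5, 0.0, 0.1]
opening: 0.0004
grasp_force: 0.0
```

```bash
python3 t.py w8 | grep -v w5
```

```text
20.225 [0.52723135 0.04920565 0.07326909] 2.8696044681380473
w8 [[201.0, 283.29, 18.42], [202.0, 283.3, 16.25], [203.0, 283.43, 14.43], [204.0, 283.47, 12.59], [205.0, 283.39, 10.37], [206.0, 283.42, 8.46], [207.0, 283.39, 6.47], [208.0, 283.34, 4.43]]
w8 [[212.0, 283.17, 8.04], [213.0, 283.59, 9.07], [214.0, 283.33, 9.94], [215.0, 283.25, 11.82], [216.0, 283.2, 13.79], [217.0, 283.14, 15.94], [218.0, 282.98, 17.56], [219.0, 283.04, 18.73], [220.0, 283.19, 19.2], [221.0, 283.33, 19.35], [222.0, 283.45, 18.37], [223.0, 283.21, 16.72], [224.0, 283.31, 15.08], [225.0, 283.3, 12.71], [226.0, 283.42, 10.62], [227.0, 283.34, 8.48], [228.0, 283.3, 6.49]]
```

View pics/w7.png

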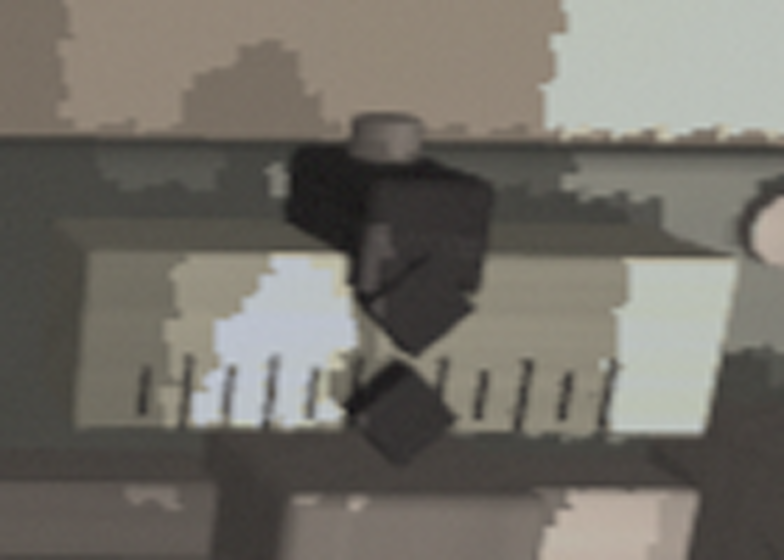

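The oblique view shows the marker's tip at (415, 355) and the pointer's tip at (405, 362). That is the same parallax offset as before, because the two top faces are at different heights. The overhead view doesn't have this offset, and repeating it again gave agreement within about 0.1 mm. I'll retreat and hand in.

Call:
play_rows --moves '[[[0,0,-3],[0,0,0]],[[0,0,-4],[0,0,0]],[[0,0,-4],[0,0,0]],[[0,0,-3],[0,0,0]],[[0,0,0],[0,0,0]],[[0,0,0],[0,0,0]],[[0,0,0],[0,0,0]],[[0,0,0],[0,0,0]]]'

```text
clock: 21.52
position: [0.5268, 0.0501, 0.2124]
tool_rot: [-3.141, -0.001, 2.871]
wrist_force: [0.1, 0.3, -0.3]
opening: 0.0004
grasp_force: 0.0
```

```bash
python3 -c "
from cell import robot
print(robot.get_obs()['position'],robot.hand_in())"
```

```text
the job is handed in; nothing more can be done
[0.5267787  0.0500941  0.21239556] None
```

The gauge is set by the wheel alone and handed in at about 21.5 s: from directly above, the jaw's pointer stands opposite the marker's point to within about 0.1 mm (after a 1.7 mm overshoot, rolled back), and the hand is clear.

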